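Clamp the filter housing shut with its draw latch

TASK

The filter housing's end cover stands loose on its gasket. Bring the draw latch's wire loop over the hook on the cover, seat its bar under the hook's lip by feel, then push the lever over past centre until it lies fully down by itself and clamps the cover. Be gentle (never more than 30 N on the hook or 40 N on the handle), and leave the petri dish, the small bottle and the weight where they stand.

Things in the scene. Friction and masses are not known exactly. Their poses are not given: they have to be found in the camera images.
- housing: filter housing, fixed: grey block 90 mm (x) by 140 mm (y -95 to +45), flat top 70 mm high, foot 106 mm wide. Origin on the worktop under the lever pivot; +y points from the pivot to the hook, z up. The latch moves in its plane x=0; angles below are in that plane from +y upward (0 toward the hook, 90 up, 180 away)
- lever_pivot (a point): the lever's pivot pin, parallel to the housing's x, 85 mm above the worktop
- lever (a joint): the lever's turn (rad), -0.436 to 1.902. The loop's pivot sits on it 18 mm from the lever pivot at angle 90 deg + lever; the handle points to 70 deg + lever. 1.902 is the closed stop (handle level, toward -y, 15 mm above the housing's top). Friction (0.06 N m) keeps it where left. Dead centre is at 1.45 to 1.85 when hooked; beyond it the pull holds it shut
- handle: the lever's steel handle, a strip 24 mm wide (x) and 5 mm thick. Origin on the lever pivot, its own +y along the strip, its own -z is the face to push when closing
- handle_end (a point): the middle of the handle's free end, 85 mm from the lever pivot
- loop (a joint): the wire loop's turn on the lever (rad), -2.27 to 0.61; the loop points to the angle lever + loop (0 = level toward the hook). A weak spring (about 0.03 N m) lifts it to its stop at 0.61 whenever it is free
- loop_bar (a point): the middle of the loop's end bar, round, 7 mm thick, 36 mm wide, parallel to the housing's x, 93 mm from the loop's pivot: the part that goes under the hook's lip
- loop_pull (a point): the grip on the loop: a round barrel 12 mm thick and 20 mm long (parallel to the housing's x, flat ends), 40 mm beyond the bar on a tab 8 mm wide. Pinch its ends; it may pivot between the fingers. Moving it carries loop and lever along
- end_cover: aluminium end cover, 90x40x56 mm, with the hook; axes as the housing. Origin on the cover's top (62 mm high) below the seated bar's centre, 78 mm in +y from the lever pivot. On it stands the steel hook, a C 24 mm wide, open away from the lever (+y): throat at y=-3.5 mm, lip 5 mm thick reaching y=+5.5, forked ledge below reaching y=+18, 9 mm gap between
- hook_seat (a point): fixed point of end_cover 27 mm above its origin: the seated bar's centre if the hook's height screw stood at mid travel. The screw setting is not measured: the centre of a bar lying on the ledge is really up to 12 mm higher or lower, so feel for the ledge. The bar comes down on it outside the lip (centre 9.5 to 17.5 mm out in +y; the tab passes the fork), then slides in under the lip to y=0
- cover (a joint): the end cover's slide on the gasket (m), 0 when loose; negative when it is pulled toward the housing and squeezes the gasket (5 N per mm). A well closed latch brings it to between -0.001 and -0.005
- petri_1: closed petri dish, 61 mm across, 14 mm high, origin under its centre; to be left alone
- reagent_bottle: small reagent bottle with screw cap, 31 mm across, 109 mm high, origin under its centre; to be left alone
- weight_0: calibration weight with a knob, 19 mm across, 22 mm high, origin under its centre; to be left alone

How it is judged:
On the way:
1. the loop's bar is under the hook's lip while the lever is still up (bar less than 4.5 mm out from its seat, 12 to 43 mm above the cover's top) (y of loop_bar in the frame of end_cover between -0.006 and 0.0045 m and z of loop_bar in the frame of end_cover between 0.012 and 0.043 m and value of joint lever below 1.4 rad), for 0.3 s.
At the end, for the whole second after the job is handed in: the lever lies at its closed stop (within 0.07 rad, past centre) and at rest, the loop's bar is seated in the hook (within 4 mm), and the cover is drawn at least 0.8 mm onto its gasket (value of joint lever above 1.83 rad and value of joint cover below -0.0008 m and y of loop_bar in the frame of end_cover between -0.006 and 0.004 m and z of loop_bar in the frame of end_cover between 0.012 and 0.043 m and velocity of joint lever below 0.05 rad/s); the robot touches nothing.
It fails at once if the hook is loaded with more than 30 N (contact force between end_cover and anything else above 30 N).
It fails at once if the handle is pushed with more than 40 N (contact force between handle and anything else above 40 N).
It fails at once if the petri dish is moved more than 15 mm (distance of petri_1 from where it was at the start of the episode above 0.015 m).
It fails at once if the small bottle is moved more than 15 mm or tipped (distance of reagent_bottle from where it was at the start of the episode above 0.015 m or angle between reagent_bottle's own z axis and vertical above 0.4 rad).
It fails at once if the weight is moved more than 15 mm (distance of weight_0 from where it was at the start of the episode above 0.015 m).
It also fails if it takes over 70 s, if anything falls off the work surface, if the arm or the gripper's body presses on something with over 40 N, if the wrist force passes 120 N, or if a joint passes its speed limit or range.

ROBOT

A 6-joint arm with a two-finger parallel gripper is mounted at the origin on a cart in front of the work surface, level with it; the furniture and walls round the work are solid. World frame = base frame: x ahead of the robot, y to its left, z up, the work surface at z = 0. Lengths are in m, angles in rad, forces in N, time in s.
With the tool pointing down it reaches from about 0.375 to 0.9 m from the base axis. Payload 3.1 kg.
Tool frame: the origin (TCP) lies at the very end of the fingers, on their centre line; the grasp point (between the pads) lies 19 mm behind it; z points along the fingers, y is the line along which they close (so a half turn about z gives the same grasp; the last joint's range is limited). The gripper opens to 85 mm and grips with 20 to 120 N. Pads are 22 mm wide; open, the fingers measure 114 mm over their backs; the gripper's body (76 mm by 85 mm) begins 54 mm behind the grasp point. The pads swing forward as they close: fully open they stand 13 mm farther back than shut.
Start: joints at [-1.329, 0.527, 1.433, -0, 1.181, -0.178], TCP at [0.255, -0.571, 0.208] pointing down, gripper open.
Joint ranges: [-3.08, 3.08], [-0.75, 2.2], [0.22, 2.44], [-1.43, 4.57], [0, 2.65], [-2.85, 2.85]. Speed limits (rad/s): [2.79, 2.79, 3.14, 3.14, 3.14, 3.14].

INTERFACE

Orientations are given as a unit quaternion [x, y, z, w].
In Python, from station import manip gives the robot as it stands.
- The arm moves only by the shell command python3 -m handwheel 'ROWS' [FORCE]. ROWS is JSON, a list of rows, each a list of 7 numbers: the shift along the world's x, y, z in mm, then the turn, a rotation vector about the world's x, y, z in degrees, then the opening, from 0 (shut) to 1 (fully open). A call has exactly 10 rows; each row shifts and turns the commanded pose from where the row before left it; what a row does not reach is not made up. A row lasts 1/8 s, in which the tool goes at most 62.5 mm and 10.7 degrees, less where a joint would pass 70% of its speed; a pose out of reach is approached as far as the arm can. A call is refused whole if a number of a shift passes 62.5 or a number of a turn 10.7, either way. A call with a gripper value outside its range is refused whole. The fingers move at their own pace and stop on an object; FORCE is the grip in N (left out, the last holds). Time passes only in rows, so rows that do not move let the fingers close, or fill a call up. It gives the time, the measured TCP pose, the force, the opening and the grip force at its end, in the units of the state.
- manip.sense(): the state, without advancing time (a new reading comes with each control period).
- manip.snapshot(name): name is "scene" or "top" or "wrist"; returns the picture (480x640x3 uint8, red, green, blue); there is no depth.
- manip.get_calibration(name): a dict with "K" (3x3 intrinsics, pixels), "rvec" (rotation vector, rad) and "tvec" (3), from world to camera coordinates, as OpenCV has them. Camera axes: x right, y down, z forward; pixel columns grow to the right and rows downward; lengths in m; the calibration is good to about 2 mm. A picture is of the moment at which its call begins: read the wrist's pose just before it. get_calibration takes no time and is no camera call; for the wrist camera it gives the pose at the moment of the call.
- manip.sign_off(): hands the job in; it is judged then, once.
The state is a dict: "t": time; "q": joint angles; "qd": joint speeds; "tau": joint torques, N m; "tcp_pos": TCP position; "tool_rot": TCP orientation; "force": force on the tool from outside, world axes, zero at the start; "ft_torque": the same for the moment, N m; "finger_gap": opening from 0.0 (shut) to 1.0 (fully open); "gripper_force": force on a finger pad.
Only numpy, scipy, OpenCV 4.12 (cv2) and the standard library are available. Lean on these libraries where they do the work, as an engineer would, in place of code of your own. Each camera call takes 0.05 s, during which the arm holds its last target. There are 200 camera calls.

## Working session

There is one attempt and no reset: what is moved stays moved. The work goes in short steps, Python scripts to look and compute and a shell command to move; the robot and the scene stay as the last step left them, time stands still between calls to the robot, and variables do not carry over. Pictures are saved under pics/ and viewed, at most 10 in all, crops included, and the job is handed in when it is done.

```bash
mkdir -p pics
python3 - <<'E'
from station import manip
import cv2
for n in("scene","top"):
    im=manip.snapshot(n)[:,:,::-1]; cv2.imwrite(f"pics/{n}0.png",im)
    c=manip.get_calibration(n); print(n,c)
print(manip.sense())
E
```

```text
scene {'K': array([[505.80242442,   0.        , 316.6253917 ],
       [  0.        , 505.80242442, 241.30423706],
       [  0.        ,   0.        ,   1.        ]]), 'rvec': array([ 0.8746645 , -2.46759201,  1.12693392]), 'tvec': array([0.44841386, 0.30992466, 0.66164892])}
top {'K': array([[474.10416651,   0.        , 320.00419149],
       [  0.        , 474.10416651, 241.15750581],
       [  0.        ,   0.        ,   1.        ]]), 'rvec': array([ 2.11430411, -2.14292188,  0.20011165]), 'tvec': array([0.03088348, 0.57821335, 0.87233212])}
{'t': 0.1, 'q': array([-1.32949621e+00,  5.28402787e-01,  1.43378614e+00,  1.38564897e-05,
        1.18137653e+00, -1.78464518e-01]), 'qd': array([-0.00090878, -0.00324404, -0.00243253,  0.00186962, -0.00028433,
        0.00078428]), 'tau': array([ 1.65540951e-04, -4.43303311e+01, -1.78586644e+01, -2.67777577e-04,
        3.88905595e-03,  2.74486302e-05]), 'tcp_pos': array([ 0.2545998 , -0.57003873,  0.20700952]), 'tool_rot': array([ 9.78055513e-01,  2.08342122e-01, -2.45816197e-05, -9.86113317e-04]), 'force': array([-0.58965492, -0.16654919,  0.48928914]), 'ft_torque': array([0.03573747, 0.00607745, 0.03158915]), 'gripper_force': 0.0, 'finger_gap': 1.0024026740352208}
```

View pics/scene0.png

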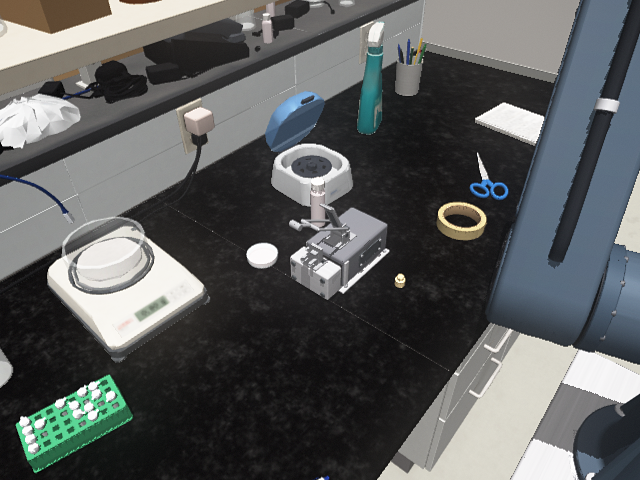

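View pics/top0.png

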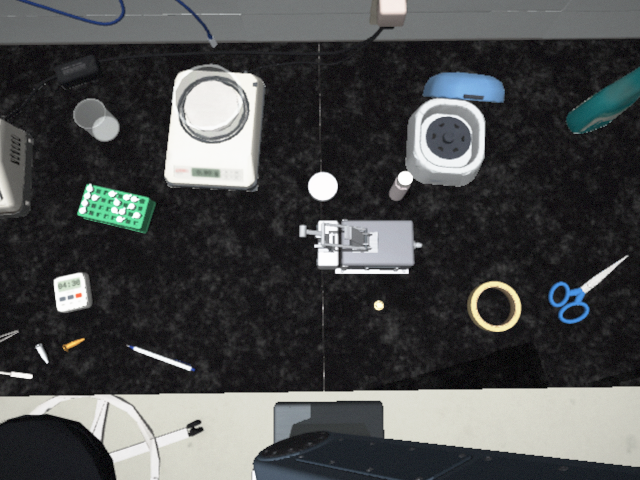

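The housing is at about (365,243) in the top view. The hook and cover are at its left end (317–340), and the loop pull is at about (303,231). The dish is at (323,187), the bottle at (400,185) and the weight at (379,306). I'll enlarge these.

```bash
cat > h.py <<'E'
import numpy as np, cv2
from station import manip
def cal(n):
    c=manip.get_calibration(n); R=cv2.Rodrigues(c["rvec"])[0]; return c["K"],R,c["tvec"]
def ray(n,u,v,z):
    K,R,t=cal(n); d=R.T@np.linalg.inv(K)@np.array([u,v,1.]); o=-R.T@t
    return o+d*(z-o[2])/d[2]
def proj(n,P):
    K,R,t=cal(n); p=(R@np.atleast_2d(P).T).T+t; p=p@K.T; return p[:,:2]/p[:,2:]
E
python3 - <<'E'
import cv2,numpy as np
from h import *
t=cv2.imread("pics/top0.png")[170:320,290:430]; s=cv2.imread("pics/scene0.png")[170:310,235:415]
a=cv2.resize(t,(560,600),interpolation=cv2.INTER_CUBIC); cv2.imwrite("pics/topc.png",a)
cv2.imwrite("pics/scc.png",cv2.resize(s,(750,583),interpolation=cv2.INTER_CUBIC))
for n,u,v,z in [("top",414,221,.07),("top",414,266,.07),("top",340,221,.07),("top",317,268,.06),("top",323,187,.014),("top",404,178,.109),("top",379,306,.02)]: print(u,v,ray(n,u,v,z))
E
```

```text
414 221 [ 0.61259134 -0.15878507  0.07      ]
414 266 [ 0.5251453 -0.154433   0.07     ]
340 221 [ 0.61442718 -0.01589658  0.07      ]
317 268 [0.52503381 0.02963508 0.06      ]
323 187 [0.7000088 0.0150329 0.014    ]
404 178 [ 0.6867349  -0.13588469  0.109     ]
379 306 [ 0.45302543 -0.09168409  0.02      ]
```

View pics/topc.png

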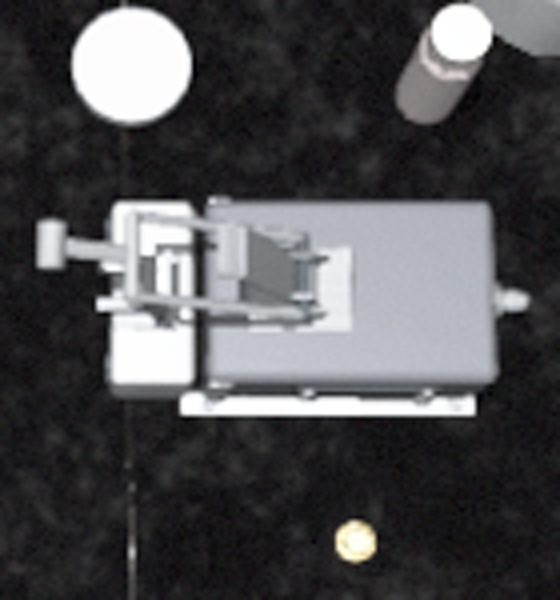

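View pics/scc.png

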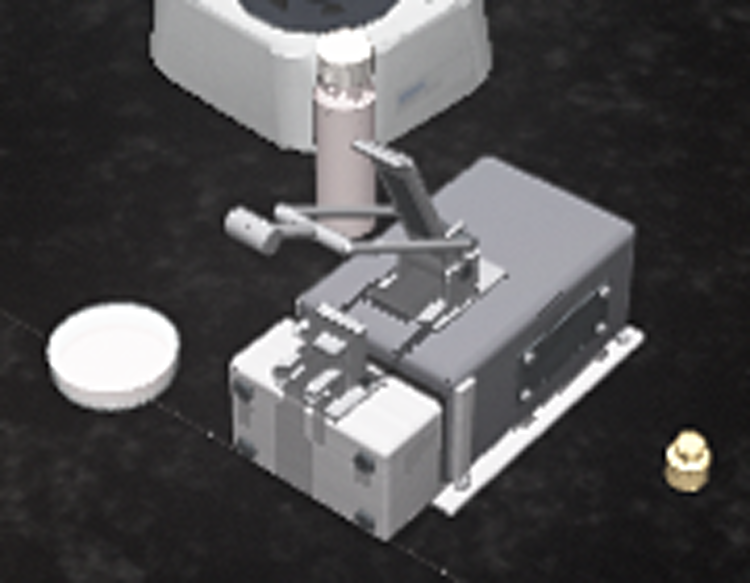

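```bash
cat > fit.py <<'E'
from h import *
from scipy.optimize import least_squares
def latch(lev,lp,r):  # points in housing frame
    P=np.array([0,0,.085]); d=lambda a:np.array([0,np.cos(a),np.sin(a)])
    L=P+.018*d(np.pi/2+lev); return {"end":P+.085*d(np.radians(70)+lev),"lp":L,"bar":L+.093*d(lev+lp),"pull":L+.133*d(lev+lp)}
def tow(p,h):
    c,s=np.cos(h[2]),np.sin(h[2]); return np.array([h[0]+c*h[0*0+0]*0+c*p[0]-s*p[1],h[1]+s*p[0]+c*p[1],p[2]])
if __name__=="__main__":
    T=lambda u,v:("top",290+u/4,170+v/4); S=lambda u,v:("scene",235+u/4.1667,170+v/4.1667)
    ob=[(T(497,202),(.045,-.095,.07)),(T(497,388),(-.045,-.095,.07)),(S(487,155),(.045,-.095,.07)),(S(636,230),(-.045,-.095,.07)),(S(450,382),(-.045,.045,.07)),(S(295,300),(.045,.045,.07)),(T(207,200),(.045,.045,.07)),
     (T(51,245),"pull"),(S(252,230),"pull"),(S(383,153),"end"),(T(132,260),"bar"),(S(315,229),"bar")]
    def f(p):
        la=latch(p[3],p[4],0); r=[]
        for (n,u,v),q in ob:
            q=la[q] if isinstance(q,str) else np.array(q)
            r+=list(proj(n,tow(q,p))[0]-[u,v])
        return np.array(r)
    r=least_squares(f,[.57,-.06,0,0,.6],loss="soft_l1"); print(r.x); print(f(r.x).reshape(-1,2).round(1))
    la=latch(r.x[3],r.x[4],0); la["seat"]=np.array([0,.078,.089])
    for k in la: print(k,tow(la[k],r.x).round(4))
E
python3 fit.py
```

```text
[ 0.57126866 -0.0601449  -0.02627401 -0.0936838   0.63993587]
[[-1.6 -0.1]
 [-0.5 -0.3]
 [ 0.9 -2.3]
 [ 2.7 -2.1]
 [ 1.5 -0.1]
 [ 0.1 -2.1]
 [-1.6 -0.5]
 [-1.2 -0.1]
 [ 0.4 -0.3]
 [ 1.1  0.3]
 [-1.5 -1.2]
 [-0.1 -0.2]]
end [ 0.5722 -0.0237  0.1618]
lp [ 0.5713 -0.0585  0.1029]
bar [0.5734 0.021  0.1512]
pull [0.5743 0.0551 0.172 ]
seat [0.5733 0.0178 0.089 ]
```

```bash
python3 -m handwheel '[[23,45,12,0,0,4.6,1],[23,45,12,0,0,4.6,1],[23,45,12,0,0,4.6,1],[23,45,12,0,0,4.6,1],[23,45,2,0,0,4.6,1],[23,45,0,0,0,4.6,1],[23,45,0,0,0,4.6,1],[23,45,0,0,0,4.6,1],[23,45,0,0,0,4.6,1],[23,45,0,0,0,4.6,1]]' 30
python3 -m handwheel '[[23,45,0,0,0,4.6,1],[23,45,0,0,0,4.6,1],[22,44,0,0,0,4.6,1],[21,42,0,0,0,4.7,1],[0,0,0,0,0,0,1],[0,0,0,0,0,0,1],[0,0,0,0,0,0,1],[0,0,0,0,0,0,1],[0,0,0,0,0,0,1],[0,0,0,0,0,0,1]]'
python3 - <<'E'
from h import *
print(manip.sense()["tcp_pos"]); K,R,t=cal("wrist"); np.savez("w1.npz",K=K,R=R,t=t)
cv2.imwrite("pics/w1.png",manip.snapshot("wrist")[:,:,::-1])
print(proj("wrist",[[.5743,.0551,.172],[.5734,.021,.1512]]))
E
```

```text
t: 1.35
tcp_pos: [0.4851, -0.1191, 0.2577]
tool_rot: [0.818, 0.575, -0.0, -0.0]
force: [0.7, -0.6, 0.2]
finger_gap: 0.993
gripper_force: 0.0
t: 2.6
tcp_pos: [0.5737, 0.0549, 0.258]
tool_rot: [0.716, 0.698, 0.0, 0.0]
force: [0.8, -0.3, 0.4]
finger_gap: 0.995
gripper_force: 0.0
[0.57371722 0.05490694 0.25800252]
[[319.11711661 234.43093499]
 [319.11119553 265.80045954]]
```

View pics/w1.png

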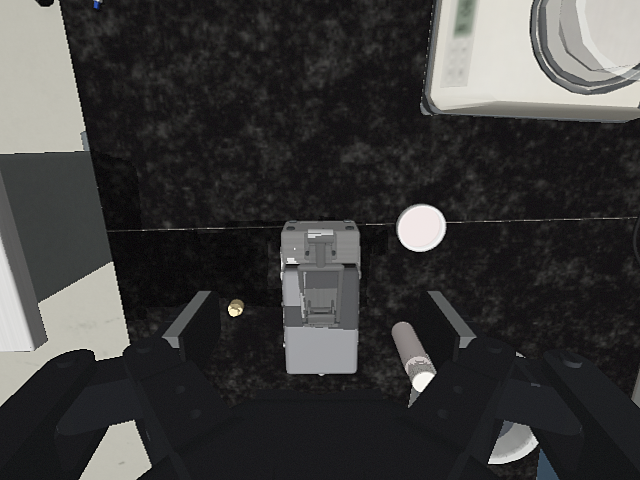

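Run:
```python
import cv2
s=cv2.imread("pics/w1.png")[210:330,260:380]; cv2.imwrite("pics/w1c.png",cv2.resize(s,(600,600),interpolation=cv2.INTER_CUBIC))
```

```text
(no output)
```

View pics/w1c.png

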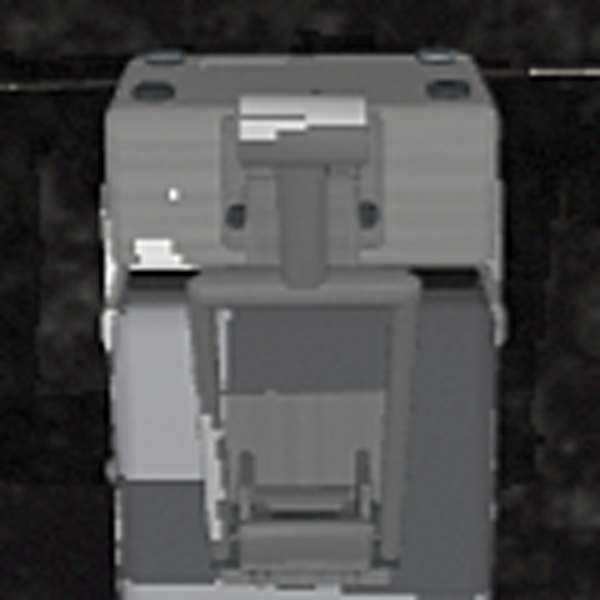

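```bash
python3 -m handwheel '[[1.6,-1.4,-25,0,0,0,1],[0,0,-25,0,0,0,1],[0,0,-25,0,0,0,1],[0,0,-20,0,0,0,1],[0,0,-10,0,0,0,0.6],[0,0,0,0,0,0,0.4],[0,0,0,0,0,0,0.3],[0,0,0,0,0,0,0.1],[0,0,0,0,0,0,0],[0,0,0,0,0,0,0]]' 30
python3 - <<'E'
from h import *
s=manip.sense();print(s["tcp_pos"],s["ft_torque"])
im=manip.snapshot("wrist")[210:330,260:380,::-1]; sc=manip.snapshot("scene")[160:310,235:415,::-1]
a=np.hstack([cv2.resize(im,(400,400),interpolation=cv2.INTER_CUBIC),cv2.resize(sc,(400,400),interpolation=cv2.INTER_CUBIC)])
cv2.imwrite("pics/g1.png",a)
E
```

```text
t: 3.9
tcp_pos: [0.5756, 0.0539, 0.1533]
tool_rot: [0.716, 0.698, 0.0, 0.0]
force: [-0.3, 0.4, -0.0]
finger_gap: 0.004
gripper_force: 0.1
[0.57560137 0.05393167 0.15329349] [ 0.02411532 -0.00243082 -0.0373879 ]
```

View pics/g1.png

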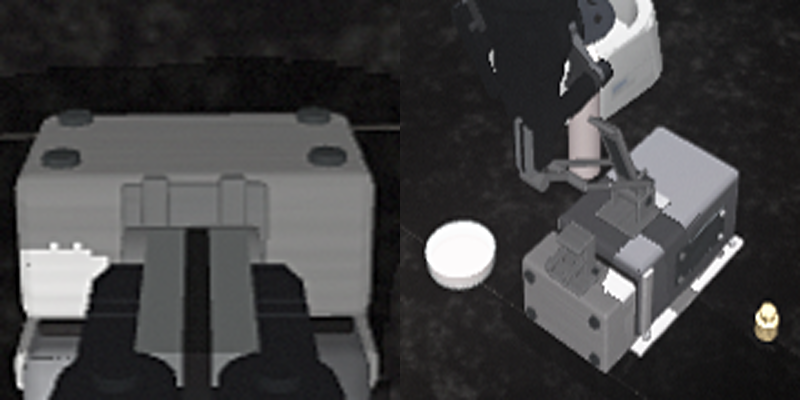

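Run:
```python
from h import *
s=manip.sense();p=s["tcp_pos"];print(p,s["finger_gap"])
sc=manip.snapshot("scene")[:,:,::-1]; o=np.array([265,185])
a=cv2.resize(sc[185:255,265:355],None,fx=8,fy=8,interpolation=cv2.INTER_CUBIC)[:560]
q=np.array([p,p+[0,0,.019],p+[0,0,.054],[.5755,.0535,.172],[.5655,.0535,.172],[.5855,.0535,.172]]); u=proj("scene",q);print(u.round(1))
for i,x in enumerate((u-o+.5)*8): cv2.circle(a,tuple(int(k) for k in x),4,(0,0,255) if i<3 else (0,255,0),1)
cv2.imwrite("pics/g2.png",a)
```

```text
[0.57551949 0.0538934  0.15309574] -0.0006419315124390143
[[296.3 233.4]
 [295.8 224.1]
 [295.  206.3]
 [296.  224. ]
 [300.8 226.5]
 [291.3 221.6]]
```

View pics/g2.png

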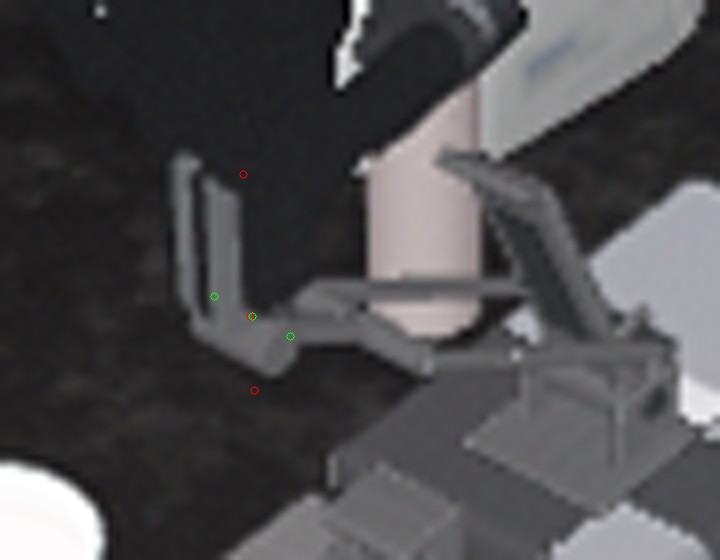

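Run:
```python
from h import *
K,R,t=cal("scene"); print("cam",-R.T@t)
K,R,t=cal("wrist"); o=-R.T@t; print("wcam",o, "axis",R[2])
s=manip.sense();p=s["tcp_pos"];print(p,s["finger_gap"],s["gripper_force"])
for d in [(0,0,0),(0,.011,0),(0,-.011,0),(0,0,.019),(0,.011,.019),(.01,0,0),(0,0,.03)]:
    q=p+np.array(d); u=proj("wrist",q)[0]; v=proj("scene",q)[0]
    print(d,"g1",((u-[260,210])/.3).round(),"g2",((v-[265,185])*8+4).round())
```

```text
cam [0.15115759 0.51133349 0.67126524]
wcam [0.57768666 0.123343   0.31905779] axis [-0.00766786 -0.27391184 -0.96172424]
[0.57547061 0.05389832 0.15302601] -0.0026833453307480966 0.07479981752112508
(0, 0, 0) g1 [194. 224.] g2 [254. 391.]
(0, 0.011, 0) g1 [192. 159.] g2 [218. 419.]
(0, -0.011, 0) g1 [196. 286.] g2 [290. 364.]
(0, 0, 0.019) g1 [194. 275.] g2 [251. 317.]
(0, 0.011, 0.019) g1 [191. 204.] g2 [214. 345.]
(0.01, 0, 0) g1 [256. 222.] g2 [217. 372.]
(0, 0, 0.03) g1 [193. 310.] g2 [249. 273.]
```

Run:
```python
from h import *
d=np.load("w1.npz")
for z in (0,.013,.02,.03,.04):
  for x in (.0425,.05):
    q=np.array([[.5737+x,.0549+y,.258+z] for y in (.011,-.011)])
    c=(d["R"]@q.T).T+d["t"]; c=c@d["K"].T; print(z,x,(c[:,:2]/c[:,2:]).round())
```

```text
0 0.0425 [[398. 256.]
 [397. 294.]]
0 0.05 [[413. 255.]
 [411. 294.]]
0.013 0.0425 [[404. 264.]
 [402. 305.]]
0.013 0.05 [[420. 264.]
 [417. 305.]]
0.02 0.0425 [[408. 270.]
 [406. 312.]]
0.02 0.05 [[424. 269.]
 [421. 312.]]
0.03 0.0425 [[414. 278.]
 [411. 323.]]
0.03 0.05 [[431. 278.]
 [428. 322.]]
0.04 0.0425 [[421. 288.]
 [418. 335.]]
0.04 0.05 [[439. 287.]
 [435. 334.]]
```

The fingers shut on top of the barrel. In both views the real fingertips sit about 20 mm higher than the stated TCP. I'll open, go 21 mm lower and close again.

```bash
python3 -m handwheel '[[0,0,0,0,0,0,1],[0,0,0,0,0,0,1],[0,0,0,0,0,0,1],[0,0,0,0,0,0,1],[0,0,0,0,0,0,1],[0,-0.5,-11,0,0,0,1],[0,0,-10,0,0,0,0.6],[0,0,0,0,0,0,0.2],[0,0,0,0,0,0,0],[0,0,0,0,0,0,0]]' 30
python3 -m handwheel '[[0,0,0,0,0,0,0],[0,0,0,0,0,0,0],[0,0,0,0,0,0,0],[0,0,0,0,0,0,0],[0,0,0,0,0,0,0],[0,0,0,0,0,0,0],[0,0,0,0,0,0,0],[0,0,0,0,0,0,0],[0,0,0,0,0,0,0],[0,0,0,0,0,0,0]]' 30
python3 - <<'E'
from h import *
s=manip.sense();print(s["tcp_pos"],s["force"],s["ft_torque"])
E
```

```text
t: 5.3
tcp_pos: [0.5753, 0.0535, 0.1321]
tool_rot: [0.716, 0.698, -0.0, -0.0]
force: [-0.9, 0.2, 0.1]
finger_gap: 0.223
gripper_force: 30.5
t: 6.55
tcp_pos: [0.5753, 0.0535, 0.1319]
tool_rot: [0.716, 0.698, 0.0, -0.0]
force: [-0.8, 1.4, 1.1]
finger_gap: 0.226
gripper_force: 30.6
[0.57534634 0.05351342 0.13193687] [-0.812386    1.39461438  1.10335274] [ 0.24480045  0.13493255 -0.0009235 ]
```

```bash
python3 -m handwheel '[[0,3,-6,0,0,0,0],[0,3,-6,0,0,0,0],[0,2.5,-6,0,0,0,0],[0.2,2.1,-6,0,0,0,0],[0,2,-6,0,0,0,0],[0,1.6,-6,0,0,0,0],[0,1.3,-6,0,0,0,0],[0.2,1.1,-6,0,0,0,0],[0,0.8,-5,0,0,0,0],[0,0.4,-3,0,0,0,0]]'
python3 - <<'E'
from h import *
s=manip.sense();print(s["tcp_pos"],s["force"],s["ft_torque"],s["finger_gap"])
im=manip.snapshot("scene")[160:310,235:415,::-1]
cv2.imwrite("pics/d1.png",cv2.resize(im,(720,600),interpolation=cv2.INTER_CUBIC))
E
```

```text
t: 7.8
tcp_pos: [0.5756, 0.0709, 0.0755]
tool_rot: [0.716, 0.698, -0.0, 0.0]
force: [-2.5, 1.3, 1.9]
finger_gap: 0.225
gripper_force: 30.8
[0.57562833 0.07088769 0.07545982] [-2.53045215  1.3154125   1.92115864] [ 0.04420287  0.1824375  -0.0483841 ] 0.22510946668623874
```

View pics/d1.png

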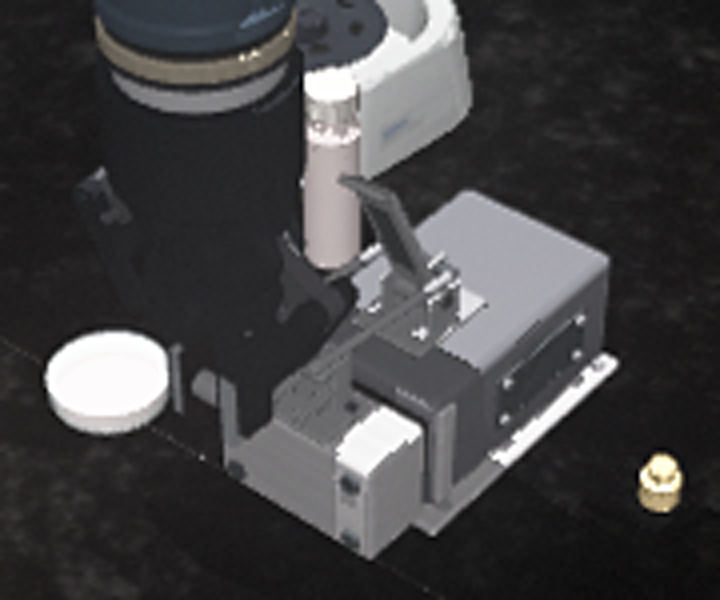

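Loop is lowered to just above the hook, lever still up. Now I'll feel downward.

```bash
python3 -m handwheel '[[0,0.1,-2,0,0,0,0],[0,0.1,-2,0,0,0,0],[0,0.1,-2,0,0,0,0],[0,0.1,-2,0,0,0,0],[0,0,-2,0,0,0,0],[0,0,-0.5,0,0,0,0],[0,0,-0.5,0,0,0,0],[0,0,-0.5,0,0,0,0],[0,0,0,0,0,0,0],[0,0,0,0,0,0,0]]'
python3 -m handwheel '[[0,0,-0.5,0,0,0,0],[0,0,-0.5,0,0,0,0],[0,0,-0.5,0,0,0,0],[0,0,-0.5,0,0,0,0],[0,0,-0.5,0,0,0,0],[0,0,-0.5,0,0,0,0],[0,0,-0.5,0,0,0,0],[0,0,-0.5,0,0,0,0],[0,0,0,0,0,0,0],[0,0,0,0,0,0,0]]'
```

```text
t: 9.1
tcp_pos: [0.5758, 0.0715, 0.0645]
tool_rot: [0.716, 0.698, -0.0, 0.0]
force: [-1.5, 0.2, 0.9]
finger_gap: 0.224
gripper_force: 30.8
t: 10.35
tcp_pos: [0.5757, 0.0716, 0.0604]
tool_rot: [0.716, 0.698, -0.0, -0.0]
force: [-1.2, -0.4, 1.0]
finger_gap: 0.217
gripper_force: 30.7
```

```bash
python3 -m handwheel '[[0,0,-0.5,0,0,0,0],[0,0,-0.5,0,0,0,0],[0,0,-0.5,0,0,0,0],[0,0,-0.5,0,0,0,0],[0,0,-0.5,0,0,0,0],[0,-0.1,-0.5,0,0,0,0],[0,0,-0.5,0,0,0,0],[0,0,-0.5,0,0,0,0],[0,0,0,0,0,0,0],[0,0,0,0,0,0,0]]'
```

```text
t: 11.6
tcp_pos: [0.5758, 0.0715, 0.0564]
tool_rot: [0.716, 0.698, 0.0, -0.0]
force: [-0.9, 0.4, 1.1]
finger_gap: 0.224
gripper_force: 30.7
```

```bash
python3 -m handwheel '[[0,0,-0.5,0,0,0,0],[0,0,-0.5,0,0,0,0],[0,0,-0.5,0,0,0,0],[0,-0.2,-0.5,0,0,0,0],[0,0,-0.5,0,0,0,0],[0,-0.2,-0.5,0,0,0,0],[0,0,-0.5,0,0,0,0],[0,0,-0.5,0,0,0,0],[0,0,0,0,0,0,0],[0,0,0,0,0,0,0]]'
```

```text
t: 12.85
tcp_pos: [0.5757, 0.0712, 0.0524]
tool_rot: [0.716, 0.698, 0.0, -0.0]
force: [-1.3, 1.6, 1.9]
finger_gap: 0.221
gripper_force: 30.7
```

```bash
python3 -m handwheel '[[0,0,-0.5,0,0,0,0],[0,-0.1,-0.5,0,0,0,0],[0,0,-0.5,0,0,0,0],[0,-0.1,-0.5,0,0,0,0],[0,0,-0.5,0,0,0,0],[0,-0.1,-0.5,0,0,0,0],[0,0,-0.5,0,0,0,0],[0,-0.1,-0.5,0,0,0,0],[0,0,0,0,0,0,0],[0,0,0,0,0,0,0]]'
```

```text
t: 14.1
tcp_pos: [0.5757, 0.0708, 0.0484]
tool_rot: [0.716, 0.698, 0.0, -0.0]
force: [-1.1, 3.4, 1.6]
finger_gap: 0.226
gripper_force: 30.7
```

```bash
python3 -m handwheel '[[0,0,-0.5,0,0,0,0],[0,-0.1,-0.5,0,0,0,0],[0,0,-0.5,0,0,0,0],[0,-0.1,-0.5,0,0,0,0],[0,0,-0.5,0,0,0,0],[0,-0.1,-0.5,0,0,0,0],[0,0,-0.5,0,0,0,0],[0,-0.1,-0.5,0,0,0,0],[0,0,0,0,0,0,0],[0,0,0,0,0,0,0]]'
```

```text
t: 15.35
tcp_pos: [0.5758, 0.0702, 0.0444]
tool_rot: [0.716, 0.698, -0.0, 0.0]
force: [-1.8, 1.6, 1.6]
finger_gap: 0.225
gripper_force: 30.7
```

```bash
python3 -m handwheel '[[0,-0.1,-0.5,0,0,0,0],[0,-0.1,-0.5,0,0,0,0],[0,-0.1,-0.5,0,0,0,0],[0,-0.1,-0.5,0,0,0,0],[0,-0.1,-0.5,0,0,0,0],[0,-0.1,-0.5,0,0,0,0],[0,-0.1,-0.5,0,0,0,0],[0,-0.1,-0.5,0,0,0,0],[0,0,0,0,0,0,0],[0,0,0,0,0,0,0]]'
```

```text
t: 16.6
tcp_pos: [0.5757, 0.0695, 0.0404]
tool_rot: [0.716, 0.698, -0.0, -0.0]
force: [-1.1, 2.1, 0.5]
finger_gap: 0.222
gripper_force: 30.6
```

```bash
python3 -m handwheel '[[0,-0.1,-0.5,0,0,0,0],[0,-0.1,-0.5,0,0,0,0],[0,-0.1,-0.5,0,0,0,0],[0,-0.1,-0.5,0,0,0,0],[0,-0.1,-0.5,0,0,0,0],[0,-0.1,-0.5,0,0,0,0],[0,-0.1,-0.5,0,0,0,0],[0,-0.1,-0.5,0,0,0,0],[0,0,0,0,0,0,0],[0,0,0,0,0,0,0]]'
```

```text
t: 17.85
tcp_pos: [0.5758, 0.0688, 0.0368]
tool_rot: [0.716, 0.698, 0.0, 0.0]
force: [-2.3, 3.8, 4.8]
finger_gap: 0.22
gripper_force: 31.0
```

```bash
python3 -m handwheel '[[0,0,-0.3,0,0,0,0],[0,0,-0.3,0,0,0,0],[0,0,-0.3,0,0,0,0],[0,0,-0.3,0,0,0,0],[0,0,0,0,0,0,0],[0,0,0,0,0,0,0],[0,0,0,0,0,0,0],[0,0,0,0,0,0,0],[0,0,0,0,0,0,0],[0,0,0,0,0,0,0]]'; python3 -c "
from h import *
s=manip.sense();print(s['tcp_pos'],s['force'],s['ft_torque'])"
```

```text
t: 19.1
tcp_pos: [0.5759, 0.0687, 0.0365]
tool_rot: [0.716, 0.698, 0.0, 0.0]
force: [-4.5, 2.8, 11.1]
finger_gap: 0.224
gripper_force: 31.5
[0.57592801 0.06870134 0.03645723] [-4.50887091  2.78800197 11.06676425] [0.32377209 0.65223262 0.04648502]
```

Ledge found: bar centre about 84.5 mm high and about 12.5 mm out. I'll ease off and slide in under the lip.

```bash
python3 -m handwheel '[[0,0,0.6,0,0,0,0],[0,0,0.5,0,0,0,0],[0,-1,0,0,0,0,0],[0,-1,0.1,0,0,0,0],[0,-1,0.1,0,0,0,0],[0,-1,0.1,0,0,0,0],[0,-1,0.1,0,0,0,0],[0,-1,0.2,0,0,0,0],[0,0,0,0,0,0,0],[0,0,0,0,0,0,0]]'
```

```text
t: 20.35
tcp_pos: [0.5757, 0.0643, 0.037]
tool_rot: [0.716, 0.698, 0.001, -0.001]
force: [-2.2, 8.4, 3.8]
finger_gap: 0.226
gripper_force: 30.9
```

```bash
python3 -m handwheel '[[0,-0.5,0.1,0,0,0,0],[0,-0.5,0.1,0,0,0,0],[0,-0.5,0,0,0,0,0],[0,-0.5,0.1,0,0,0,0],[0,0,0,0,0,0,0],[0,0,0,0,0,0,0],[0,0,0,0,0,0,0],[0,0,0,0,0,0,0],[0,0,0,0,0,0,0],[0,0,0,0,0,0,0]]'; python3 -c "
from h import *
s=manip.sense();print(s['tcp_pos'],s['force'],s['ft_torque'])"
```

```text
t: 21.6
tcp_pos: [0.5757, 0.0624, 0.0372]
tool_rot: [0.716, 0.698, 0.001, -0.001]
force: [-1.7, 9.2, 3.0]
finger_gap: 0.225
gripper_force: 30.8
[0.57568006 0.06238742 0.03720148] [-1.73000103  9.19895814  2.95145429] [1.2276827  0.28038246 0.03530668]
```

```bash
python3 -m handwheel '[[0,-0.5,0.1,0,0,0,0],[0,-0.5,0.1,0,0,0,0],[0,-0.5,0.1,0,0,0,0],[0,-0.5,0.2,0,0,0,0],[0,-0.5,0.2,0,0,0,0],[0,-0.5,0.2,0,0,0,0],[0,-0.5,0.2,0,0,0,0],[0,-0.5,0.2,0,0,0,0],[0,0,0,0,0,0,0],[0,0,0,0,0,0,0]]'; python3 -c "
from h import *
s=manip.sense();print(s['tcp_pos'],s['force'],s['ft_torque'])"
```

```text
t: 22.85
tcp_pos: [0.5755, 0.0585, 0.0382]
tool_rot: [0.716, 0.698, 0.001, -0.001]
force: [-0.7, 8.8, 2.4]
finger_gap: 0.222
gripper_force: 30.7
[0.57546671 0.058459   0.03816868] [-0.65961073  8.78794565  2.39951635] [ 1.29532961  0.18280811 -0.04280199]
```

```bash
python3 -m handwheel '[[0,-0.5,0.2,0,0,0,0],[0,-0.5,0.2,0,0,0,0],[0,-0.5,0.2,0,0,0,0],[0,-0.5,0.2,0,0,0,0],[0,0,0,0,0,0,0],[0,0,0,0,0,0,0],[0,0,0,0,0,0,0],[0,0,0,0,0,0,0],[0,0,0,0,0,0,0],[0,0,0,0,0,0,0]]'; python3 -c "
from h import *
s=manip.sense();print(s['tcp_pos'],s['force'],s['ft_torque'])"
```

```text
t: 24.1
tcp_pos: [0.5754, 0.0568, 0.0389]
tool_rot: [0.716, 0.698, 0.001, -0.001]
force: [0.1, 10.0, 0.6]
finger_gap: 0.223
gripper_force: 30.6
[0.57538508 0.05680384 0.03885714] [0.10931728 9.95364395 0.57817407] [1.54594497 0.13924313 0.08115128]
```

```bash
python3 -m handwheel '[[0,-0.4,0.2,0,0,0,0],[0,-0.4,0.2,0,0,0,0],[0,-0.4,0.1,0,0,0,0],[0,-0.3,0.1,0,0,0,0],[0,0,0,0,0,0,0],[0,0,0,0,0,0,0],[0,0,0,0,0,0,0],[0,0,0,0,0,0,0],[0,0,0,0,0,0,0],[0,0,0,0,0,0,0]]'; python3 -c "
from h import *
s=manip.sense();print(s['tcp_pos'],s['force'],s['ft_torque'])"
```

```text
t: 25.35
tcp_pos: [0.5753, 0.0558, 0.0394]
tool_rot: [0.716, 0.698, 0.001, -0.002]
force: [0.2, 10.9, 1.7]
finger_gap: 0.226
gripper_force: 30.6
[0.57533192 0.05577842 0.03939138] [ 0.17234759 10.94673164  1.69441391] [ 1.75362218  0.12270812 -0.0019254 ]
```

```bash
python3 -m handwheel '[[0,-0.4,0.1,0,0,0,0],[0,-0.4,0.1,0,0,0,0],[0,-0.4,0.1,0,0,0,0],[0,-0.3,0.1,0,0,0,0],[0,0,0,0,0,0,0],[0,0,0,0,0,0,0],[0,0,0,0,0,0,0],[0,0,0,0,0,0,0],[0,0,0,0,0,0,0],[0,0,0,0,0,0,0]]'; python3 -c "
from h import *
s=manip.sense();print(s['tcp_pos'],s['force'],s['ft_torque'])"
```

```text
t: 26.6
tcp_pos: [0.5753, 0.0551, 0.0398]
tool_rot: [0.717, 0.697, 0.002, -0.002]
force: [-0.3, 13.4, 1.5]
finger_gap: 0.222
gripper_force: 30.6
[0.57528548 0.05505612 0.03980503] [-0.33393999 13.42523181  1.5173317 ] [2.20275694 0.08331686 0.03846302]
```

```bash
python3 -m handwheel '[[0,-0.4,0,0,0,0,0],[0,-0.4,0,0,0,0,0],[0,0,0,0,0,0,0],[0,0.6,0,0,0,0,0],[0,0.6,0,0,0,0,0],[0,0.6,0,0,0,0,0],[0,0,0,0,0,0,0],[0,0,0,0,0,0,0.4],[0,0,0,0,0,0,1],[0,0,0,0,0,0,1]]'
python3 -m handwheel '[[0,0,0,0,0,0,1],[0,0,0,0,0,0,1],[0,0,0,0,0,0,1],[0,0,20,0,0,0,1],[0,0,40,0,0,0,1],[0,0,40,0,0,0,1],[0,0,40,0,0,0,1],[0,0,20,0,0,0,1],[0,0,0,0,0,0,0.5],[0,0,0,0,0,0,0]]'
python3 - <<'E'
from h import *
from fit import latch,tow
h=[.5725,-.0615,-.022]
s=manip.sense();print(s["tcp_pos"],s["force"])
im=manip.snapshot("scene")[:,:,::-1].copy(); cv2.imwrite("pics/r_full.png",im); o=np.array([265,170])
a=cv2.resize(im[170:270,265:385],None,fx=6,fy=6,interpolation=cv2.INTER_CUBIC)
la=latch(.92,0,0)
for l,c in((.92,(0,0,255)),(0.7,(0,255,0)),(1.1,(255,0,0))):
    u=proj("scene",tow(latch(l,0,0)["end"],h))[0]; cv2.circle(a,tuple(int(k) for k in (u-o+.5)*6),4,c,1)
u=proj("scene",tow(np.array([0,.078,.0845]),h))[0]; cv2.circle(a,tuple(int(k) for k in (u-o+.5)*6),4,(0,255,255),1)
cv2.imwrite("pics/r1.png",a)
E
```

```text
t: 27.85
tcp_pos: [0.5762, 0.052, 0.0402]
tool_rot: [0.716, 0.698, 0.0, 0.0]
force: [-0.3, 0.1, -1.0]
finger_gap: 0.814
gripper_force: 0.0
t: 29.1
tcp_pos: [0.5748, 0.0528, 0.1993]
tool_rot: [0.716, 0.698, -0.001, -0.001]
force: [0.0, -0.1, -1.2]
finger_gap: 0.606
gripper_force: 0.0
[0.57484384 0.05280491 0.19926776] [ 0.04616026 -0.06980854 -1.19463327]
```

View pics/r1.png

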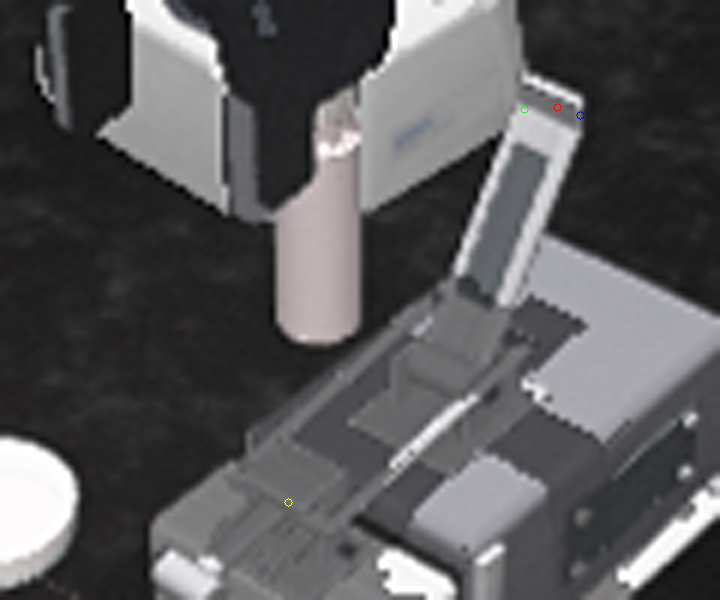

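Lever is at about 0.9 rad and the loop stays caught in the hook after release. Now I'll move the closed fingers in front of the handle.

```bash
python3 -m handwheel '[[-1,-30,0,0,0,0,0],[-1,-40,0,0,0,0,0],[-1,-40,0,0,0,0,0],[-0.3,-21,0,0,0,0,0],[0,0,-20,0,0,0,0],[0,0,-25,0,0,0,0],[0,0,-20,0,0,0,0],[0,0,-7,0,0,0,0],[0,0,0,0,0,0,0],[0,0,0,0,0,0,0]]' 30
python3 -c "
from h import *
s=manip.sense();print(s['tcp_pos'],s['force'])"
```

```text
t: 30.4
tcp_pos: [0.5731, -0.0783, 0.129]
tool_rot: [0.716, 0.698, 0.0, 0.001]
force: [0.3, -0.9, -0.3]
finger_gap: -0.0
gripper_force: 0.0
[ 0.57307352 -0.0783159   0.12899349] [ 0.25651259 -0.89781829 -0.25217803]
```

```bash
python3 -m handwheel '[[-0.5,-2,-1,0,0,0,0],[-0.5,-2,-1,0,0,0,0],[-0.5,-2,-1,0,0,0,0],[0,-2,-1,0,0,0,0],[0,-2,-1,0,0,0,0],[0,-2,-1.5,0,0,0,0],[0,-2,-1.5,0,0,0,0],[0,-2,-1.5,0,0,0,0],[0,-2,-1.5,0,0,0,0],[0,-2,-1.5,0,0,0,0]]'
```

```text
t: 31.65
tcp_pos: [0.5709, -0.0984, 0.1157]
tool_rot: [0.716, 0.698, 0.0, -0.0]
force: [-0.6, -0.1, 1.8]
finger_gap: -0.003
gripper_force: 0.8
```

```bash
python3 -m handwheel '[[0,-1.3,-1.3,0,0,0,0],[0,-1.3,-1.3,0,0,0,0],[0,-1.3,-1.3,0,0,0,0],[0,-1.2,-1.4,0,0,0,0],[0,-1.2,-1.4,0,0,0,0],[0,-1.1,-1.4,0,0,0,0],[0,-1.1,-1.4,0,0,0,0],[0,-1,-1.5,0,0,0,0],[0,-1,-1.5,0,0,0,0],[0,-1,-1.5,0,0,0,0]]'
```

```text
t: 32.9
tcp_pos: [0.571, -0.11, 0.1017]
tool_rot: [0.716, 0.698, -0.0, 0.0]
force: [0.2, -0.0, 2.5]
finger_gap: 0.001
gripper_force: 0.9
```

```bash
python3 -m handwheel '[[0,-0.9,-1.5,0,0,0,0],[0,-0.9,-1.5,0,0,0,0],[0,-0.9,-1.6,0,0,0,0],[0,-0.8,-1.6,0,0,0,0],[0,-0.8,-1.6,0,0,0,0],[0,-0.7,-1.7,0,0,0,0],[0,-0.7,-1.7,0,0,0,0],[0,-0.6,-1.7,0,0,0,0],[0,-0.6,-1.7,0,0,0,0],[0,-0.6,-1.7,0,0,0,0]]'
```

```text
t: 34.15
tcp_pos: [0.5709, -0.1173, 0.0854]
tool_rot: [0.716, 0.698, -0.0, -0.0]
force: [-0.3, -1.1, 2.5]
finger_gap: 0.003
gripper_force: 0.7
```

```bash
python3 -m handwheel '[[0,-0.5,-1.6,0,0,0,0],[0,-0.5,-1.6,0,0,0,0],[0,-0.4,-1.6,0,0,0,0],[0,-0.4,-1.6,0,0,0,0],[0,-0.3,-1.6,0,0,0,0],[0,-0.3,-1.6,0,0,0,0],[0,-0.2,-1.5,0,0,0,0],[0,-0.2,-1.5,0,0,0,0],[0,0,-1.5,0,0,0,0],[0,0,-1.5,0,0,0,0]]'
```

```text
t: 35.4
tcp_pos: [0.5709, -0.1201, 0.0698]
tool_rot: [0.716, 0.698, -0.0, -0.0]
force: [-0.3, -0.3, -0.0]
finger_gap: 0.001
gripper_force: 0.4
```

```bash
python3 -m handwheel '[[0,0,-0.5,0,0,0,0],[0,0,-0.5,0,0,0,0],[0,0,-0.5,0,0,0,0],[0,0,-0.5,0,0,0,0],[0,0,-0.3,0,0,0,0],[0,0,-0.2,0,0,0,0],[0,0,0,0,0,0,0],[0,0,0,0,0,0,0],[0,0,0,0,0,0,0],[0,0,0,0,0,0,0]]'
```

```text
t: 36.65
tcp_pos: [0.5709, -0.1201, 0.0674]
tool_rot: [0.716, 0.698, -0.0, -0.0]
force: [0.5, -0.9, 0.3]
finger_gap: 0.003
gripper_force: 0.2
```

```bash
python3 -m handwheel '[[0,0,-0.4,0,0,0,0],[0,0,-0.4,0,0,0,0],[0,0,-0.4,0,0,0,0],[0,0,-0.4,0,0,0,0],[0,0,-0.4,0,0,0,0],[0,0,-0.4,0,0,0,0],[0,0,0,0,0,0,0],[0,0,0,0,0,0,0],[0,0,0,0,0,0,0],[0,0,0,0,0,0,0]]'
python3 - <<'E'
from h import *
s=manip.sense();print(s["tcp_pos"],s["force"])
E
```

```text
t: 37.9
tcp_pos: [0.571, -0.1201, 0.0651]
tool_rot: [0.716, 0.698, 0.0, 0.0]
force: [-0.3, 0.7, 2.7]
finger_gap: -0.003
gripper_force: 1.1
[ 0.57103143 -0.12013598  0.06510979] [-0.3387748   0.7324791   2.65388703]
```

Some contact at z 0.065. I'll press a bit more to see whether it is the stop.

```bash
python3 -m handwheel '[[0,0,-0.4,0,0,0,0],[0,0,-0.4,0,0,0,0],[0,0,-0.4,0,0,0,0],[0,0,-0.4,0,0,0,0],[0,0,0,0,0,0,0],[0,0,0,0,0,0,0],[0,0,0,0,0,0,0],[0,0,0,0,0,0,0],[0,0,0,0,0,0,0],[0,0,0,0,0,0,0]]'
python3 - <<'E'
from h import *
s=manip.sense();print(s["tcp_pos"],s["force"])
E
```

```text
t: 39.15
tcp_pos: [0.5711, -0.1202, 0.0646]
tool_rot: [0.716, 0.698, 0.0, 0.0]
force: [-1.6, 0.1, 9.8]
finger_gap: 0.002
gripper_force: 4.8
[ 0.57114953 -0.12015707  0.06461706] [-1.61096008  0.09694621  9.75437039]
```

```bash
python3 -m handwheel '[[0,0,2,0,0,0,0],[0,0,10,0,0,0,0],[0,0,30,0,0,0,0],[0,0,40,0,0,0,0],[0,0,40,0,0,0,0],[0,0,40,0,0,0,0],[0,0,0,0,0,0,0],[0,0,0,0,0,0,0],[0,0,0,0,0,0,0],[0,0,0,0,0,0,0]]'
python3 - <<'E'
from h import *
from fit import latch,tow
a=cv2.imread("pics/r_full.png"); b=manip.snapshot("scene")[:,:,::-1].copy(); cv2.imwrite("pics/f.png",b)
t=a[258:274,287:308]; r=cv2.matchTemplate(b[235:300,265:335],t,cv2.TM_CCOEFF_NORMED); _,m,_,l=cv2.minMaxLoc(r)
print("barrel patch",m,l[0]+265-287,l[1]+235-258)
print("expected shift for -2mm:",np.diff(proj("scene",[[.573,.055,.08],[.573,.053,.0805]]),axis=0))
h=[.5725,-.0615,-.022]
for lev in(1.9,1.7,1.4): print(lev,proj("scene",tow(latch(lev,0,0)["end"],h)).round())
d=np.abs(a.astype(int)-b).max(2)>40; d[:160]=0; n,_,st,c=cv2.connectedComponentsWithStats(d.astype(np.uint8))
print([(list(map(int,s)),) for s in st[1:] if s[4]>25])
s=manip.sense();print(s["tcp_pos"],s["force"])
E
```

```text
t: 40.4
tcp_pos: [0.5703, -0.1198, 0.2241]
tool_rot: [0.716, 0.698, -0.001, -0.001]
force: [0.7, 0.2, -0.3]
finger_gap: -0.004
gripper_force: 0.0
barrel patch 0.6927314400672913 1 -4
expected shift for -2mm: [[ 0.76246284 -0.85094826]]
1.9 [[368. 209.]]
1.7 [[368. 202.]]
1.4 [[366. 194.]]
[([272, 160, 15, 32, 412],), ([290, 160, 44, 47, 987],), ([587, 160, 53, 16, 118],), ([617, 176, 15, 252, 368],), ([290, 182, 97, 95, 2325],), ([586, 185, 10, 8, 31],), ([532, 209, 7, 8, 29],), ([517, 237, 75, 243, 10806],), ([376, 249, 14, 12, 59],), ([306, 257, 11, 9, 33],), ([314, 262, 24, 17, 217],), ([357, 265, 14, 12, 58],), ([592, 427, 48, 52, 249],), ([585, 472, 10, 8, 55],)]
[ 0.57042961 -0.11990476  0.22426598] [-0.53335274 -0.63186289  0.15152153]
```

```bash
python3 -c "
from station import manip
print(manip.sign_off())"
```

```text
the job is handed in; nothing more can be done
None
```

The latch appears closed and clamped, and I handed the job in at about 40 s; the judge's verdict was not shown. The bar slid under the lip with the lever at about 0.9 rad. The lever then ran past centre by itself onto a firm stop, with measured forces up to about 13 N. I checked the closed state only by feel and by image matching, and did not measure how far the cover was drawn in.

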